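# Lock the syringe in its dock and press its guard cap home

## Robot

A 7-joint arm with a two-finger parallel gripper is mounted at the origin on the work surface. World frame = base frame: x ahead of the robot, y to its left, z up, the work surface at z = 0. Lengths are in m, angles in rad, forces in N, time in s.
With the tool pointing down it reaches from about 0.425 to 0.95 m from the base axis. Payload 4.7 kg.
Tool frame: the origin (TCP) lies at the very end of the fingers, on their centre line; the grasp point (between the pads) lies 19 mm behind it; z points along the fingers, y is the line along which they close (so a half turn about z gives the same grasp; the last joint's range is limited). The gripper opens to 85 mm and grips with 20 to 120 N. Pads are 22 mm wide; open, the fingers measure 114 mm over their backs; the gripper's body (76 mm by 85 mm) begins 54 mm behind the grasp point. The pads swing forward as they close: fully open they stand 13 mm farther back than shut.
Start: joints at [1.174, 0.469, -0.049, 1.532, 0.024, 1.141, -0.082], TCP at [0.243, -0.63, 0.231] pointing down, gripper open.
Joint ranges: [-2.59, 2.59], [-0.33, 1.99], [-1.39, 1.29], [0.1, 2.45], [-1.04, 4.18], [0.21, 1.99], [-2.66, 2.66]. Speed limits (rad/s): [2.57, 2.57, 3.14, 3.14, 3.14, 3.14, 3.14].

## Interface

Orientations are given as a unit quaternion [x, y, z, w].
In Python, from rig import readout, cams, close_job gives the robot as it stands. The module is installed in compiled form; this text tells all that it offers.
- The arm moves only by the tool jog_arm, never from a script. Its argument "commands" is a list of rows, each a list of 5 numbers: the closure, from -1 (fully open) to 1 (shut), then the shift along the tool's x, y, z normalised to -1 to 1, where 1 is 0.2 m, then the turn about the tool's z normalised to -1 to 1, where 1 is 30 degrees. In form: [[jaw, x, y, z, twist], ...]. A call has exactly 5 rows; each row is the pose to reach, as a shift and turn from the pose commanded when the call began, along the tool's axes at that moment; what a row does not reach only later rows make up. A row lasts 1/12 s, in which the tool goes at most 41.7 mm and 7.16 degrees, less where a joint would pass 70% of its speed; a pose out of reach is approached as far as the arm can. A call with a number of a shift or a turn outside -1 to 1 is refused whole. A call with a gripper value outside its range is refused whole. The fingers move at their own pace and stop on an object; "force" is the grip in N (left out, the last holds). Time passes only in rows, so rows that repeat a pose let the fingers close, or fill a call up. It gives the time, the measured TCP pose, the force, the opening and the grip force at its end, in the units of the state.
- readout.observe(): the state, without advancing time (a new reading comes with each control period).
- cams.read_camera(name): name is "scene" or "side" or "wrist"; returns a dict with "frame" (480x640x3 uint8, blue, green, red), "vfov" (degrees; the focal length in pixels is half the picture's height over the tangent of half this angle, whatever the lens; pixels are square), "cx", "cy" (the principal point, pixels), "k1" (the pictures are not rectified: a ray, as slopes to the right and down, at radius r is drawn at 1 + k1 r^2 times it, then the intrinsics apply), "R" (3x3) and "t" (3): a world point X has camera coordinates R X + t; the wrist camera has in their place "tool_from_camera" (4x4, takes a point from camera to tool coordinates, whose origin is the TCP and whose axes are the flange's). Camera axes: x right, y down, z forward; pixel columns grow to the right and rows downward; lengths in m; the calibration is good to about 2 mm. A picture is of the moment at which its call begins: read the wrist's pose just before it. There is no depth.
- close_job(): hands the job in; it is judged then, once.
The state is a dict: "time_s": time; "joint_pos": joint angles; "qvel": joint speeds; "joint_torque": joint torques, N m; "eef_pos": TCP position; "ee_rot": TCP orientation; "contact_force": force on the tool from outside, world axes, zero at the start; "torque": the same for the moment, N m; "grip_width": finger opening in m; "gripper_force": force on a finger pad.
Only numpy, scipy, OpenCV 4.12 (cv2) and the standard library are available. Lean on these libraries where they do the work, as an engineer would, in place of code of your own. Each camera call takes 0.05 s, during which the arm holds its last target. There are 200 camera calls.

## Task

Secure the big syringe in its dock: swing the red clamp lever over until it is fully shut against its stop, and only then press the orange guard cap straight down along the syringe until it is fully home against the collar. Do not shove or tip the dock, and leave the bottles and the marker pen alone.

Things in the scene. Friction and masses are not known exactly. Their poses are not given: they have to be found in the camera images.
- dock: Grey syringe dock, 3.4 kg, standing loose on the table. Origin: underside of its base plate; dock x points away from the robot at yaw 0, z up. Base plate 18 mm thick, x -115 to +175 mm, y -95 to +85 mm. A clear syringe (30 mm diameter) sits in its cradle, nose up, leaning 38 deg from vertical towards dock -x: axis direction a = (-0.616, 0, 0.788) in the plane y = 0 through (75, 0, 35) mm.
- lever (a joint): Angle (rad) of the red clamp lever: 0 = fully shut against its stop (parallel to the syringe), growing as it opens, swinging up and away from the robot about dock +y; travel ends at 2.0. Stiff: it stays where left, and needs about 4 N at the handle, rising to about 8 N near the stop.
- lever_hinge (a point): Point on the lever's hinge axis (which is parallel to dock y), at the same dock y (80 mm) as lever_grip; 56 mm in x and 115 mm in z from the dock's origin.
- lever_grip (a point): Middle of the free part of the lever's handle: a red round bar, 14 mm diameter, along dock y from y = 36 to 110 mm, 100 mm from the hinge axis. At lever angle q it lies from lever_hinge at 100 mm x (a cos q + n sin q), with n = (0.788, 0, 0.616) in the dock frame. The lever's flat arm is at y = 36 to 44 mm.
- cap (a joint): How far (m) the orange guard cap stands off its home position along the syringe axis: 0 = fully home, its rim against the white collar; end of travel 0.030. It resists sliding with about 7 N and stays where it is left.
- cap_top (a point): Centre of the flat top face of the orange guard cap (25 mm diameter, 60 mm long) on the syringe's nose; its axis is the syringe's axis a. Home, this point is at x = -54, y = 0, z = 200 mm in the dock frame.
- amber_bottle: Bystander: amber glass bottle with white cap, 56 mm diameter, 100 mm high, origin at the centre of its underside.
- sanitiser: Bystander: white bottle with blue cap, 60 mm diameter, 170 mm high, origin at the centre of its underside.
- marker: Bystander: flat black marker pen with a grey cap, 138 x 19 x 15 mm, lying on the table; origin on its underside near the middle, x along its length.
- light_bar (a point): Middle of the white work-light bar fixed on the dock over the open lever: 22 mm diameter, 200 mm long along dock y (-90 to +110 mm), at x = 121, z = 325 mm, on an 18 mm post at x = 121, y = -78 mm. It blocks a tool held upright over the open lever; a tool tilted 30 to 45 deg (pointing along -a, down and away from the robot) clears it on the robot's side.

How it is judged:
By the outcome, as a careful person would: the job done as asked, in the order asked, and still so for the second after the job is handed in, with the robot touching nothing.
It also fails if it takes over 56 s, if anything falls off the work surface, if the arm or the gripper's body presses on something with over 40 N, if the wrist force passes 120 N, or if a joint passes its speed limit or range.

## Working session

There is one attempt and no reset: what is moved stays moved. The work goes in short steps, Python scripts to look and compute and a tool call to move; the robot and the scene stay as the last step left them, time stands still between calls to the robot, and variables do not carry over. Pictures are saved under pics/ and viewed, at most 10 in all, crops included, and the job is handed in when it is done.

Besides the shell and the picture viewer there is one more tool, called after ">>>" as name(argument=value, ...) on one line, values as JSON. jog_arm: Moves the arm, as the interface text tells. Scaled input: -1 to 1 covers 0.2 m each way for a shift and 30 degrees each way for a turn. Its arguments: {"type":"object","properties":{"commands":{"type":"array"},"force":{"type":"number"}},"required":["commands"]}

```bash
mkdir -p pics
python3 - <<'E'
from rig import readout,cams
import cv2,pickle
print(readout.observe())
d={}
for n in("scene","side"):
    c=cams.read_camera(n);d[n]=c
    cv2.imwrite(f"pics/{n}0.png",c["frame"])
    print(n,{k:v for k,v in c.items() if k!="frame"})
pickle.dump(d,open("c0.pkl","wb"))
E
```

```text
{'time_s': 0.0, 'joint_pos': array([ 1.17410197,  0.46948673, -0.04857867,  1.53368733,  0.02410879,
        1.14098723, -0.08227876]), 'qvel': array([ 0.00023082, -0.00061313, -0.00045488,  0.00010195,  0.00056095,
       -0.00090547,  0.00048313]), 'joint_torque': array([ 3.27914458e-04, -5.10307467e+01, -4.60504380e-02, -2.37706912e+01,
        1.08211514e-02,  7.59560731e-03,  1.16614294e-05]), 'eef_pos': array([ 0.24249275, -0.62931876,  0.23023363]), 'ee_rot': array([ 9.83134202e-01,  1.82882910e-01, -2.24016974e-04, -9.65727003e-04]), 'contact_force': array([ 0.92197946, -0.28595048, -0.24162435]), 'torque': array([-0.01498884,  0.03816286,  0.02252623]), 'gripper_force': 0.0, 'grip_width': 0.08546906453618178}
scene {'vfov': 46.66638185123339, 'cx': 315.84337169779377, 'cy': 234.1984509712804, 'k1': 0.0498744592560511, 'R': array([[ 0.87912604,  0.47640563,  0.0132314 ],
       [ 0.38416503, -0.69193474, -0.61126389],
       [-0.28205429,  0.54246105, -0.79131624]]), 't': array([-0.49022296, -0.07556061,  1.4575738 ])}
side {'vfov': 51.871757467066004, 'cx': 314.0240418790928, 'cy': 235.31710579369354, 'k1': -0.10680944115001419, 'R': array([[ 0.88401703, -0.46742791, -0.00500419],
       [-0.29728573, -0.55391201, -0.77769061],
       [ 0.36074242,  0.68897941, -0.6286273 ]]), 't': array([-0.4994906 ,  0.3538051 ,  0.75380617])}
```

View pics/scene0.png

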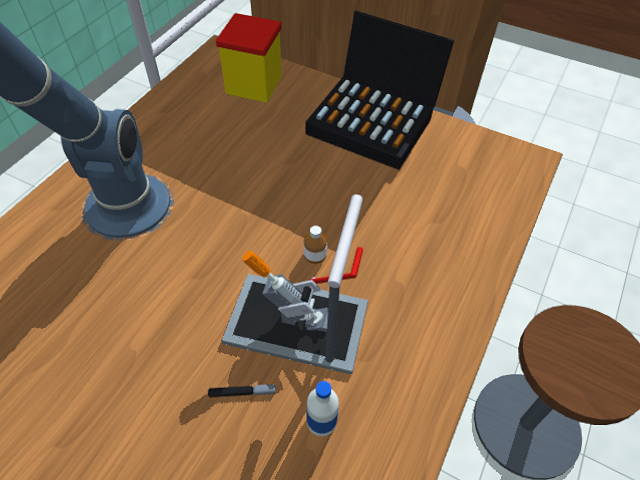

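View pics/side0.png

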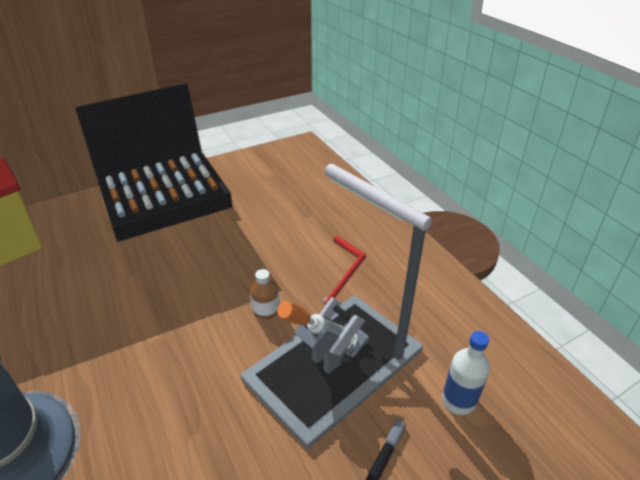

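The scene view shows the cap top near (248,258), the light bar from (357,198) to (334,282) and the lever elbow at (354,275). In the side view the cap top is near (286,310), the bar runs from (329,170) to (427,222), and the lever handle from (363,256) to (336,239). I'll enlarge both for accurate picks.

Run:
```python
import cv2,numpy as np
a=cv2.imread("pics/scene0.png")[185:385,215:380];b=cv2.imread("pics/side0.png")[155:445,235:435]
cv2.imwrite("pics/ca.png",cv2.resize(a,None,fx=3,fy=3,interpolation=cv2.INTER_CUBIC))
cv2.imwrite("pics/cb.png",cv2.resize(b,None,fx=2,fy=2,interpolation=cv2.INTER_CUBIC))
```

```text
(no output)
```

View pics/ca.png

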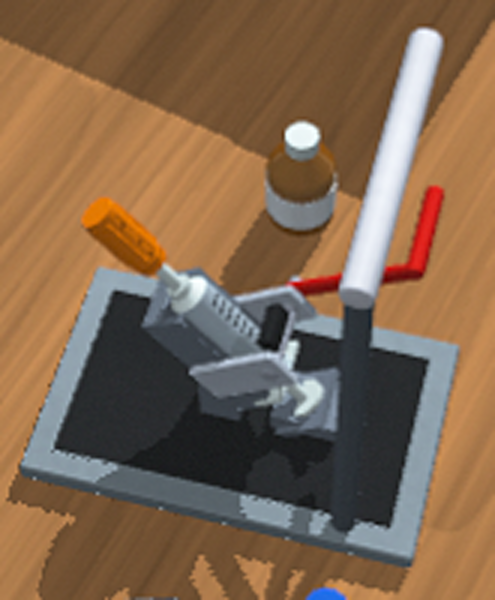

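View pics/cb.png

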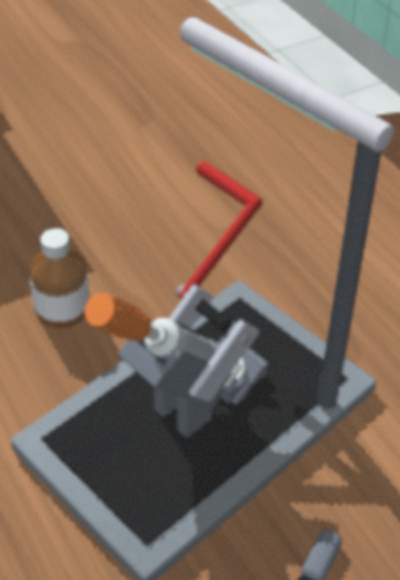

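The crops show clear plate corners, bar ends, cap top and lever tip and elbow in both views. I'll use these for a least-squares fit.

```bash
cat > h.py <<'E'
import numpy as np,pickle,cv2
from scipy.optimize import least_squares
from scipy.spatial.transform import Rotation as Ro
A=np.array([-.616,0,.788]);N=np.array([.788,0,.616])
def K(c):
    f=240/np.tan(np.radians(c["vfov"]/2)); return np.array([[f,0,c["cx"]],[0,f,c["cy"]],[0,0,1.]])
def proj(c,P,R=None,t=None):
    R=c["R"] if R is None else R; t=c["t"] if t is None else t
    return cv2.projectPoints(np.atleast_2d(P).astype(float),cv2.Rodrigues(np.array(R))[0],np.array(t),K(c),np.array([c["k1"],0,0,0.]))[0][:,0]
def pts(p):
    x,y,yaw,q,d=p[:5]
    g=lambda yy:np.array([.056,yy,.115])+.1*(A*np.cos(q)+N*np.sin(q))
    L=[[-.115,.085,.018],[.175,.085,.018],[.175,-.095,.018],[-.115,-.095,.018],[.121,.11,.325],[.121,-.09,.325],np.array([-.054,0,.2])+d*A,g(.108),g(.04)]
    return Ro.from_euler('z',yaw).apply(np.array(L))+[x,y,0]
E
python3 - <<'E'
from h import *
d=pickle.load(open("c0.pkl","rb"))
a=np.array([[103,269],[458,345],[412,550],[22,467],[427,37],[357,292],[98,213],[435,192],[417,270]])/3+[215,185]
b=np.array([[14,443],[238,283],[374,382],[146,570],[192,30],[380,135],[99,309],[203,168],[256,202]])/2+[235,155]
r=lambda p:np.r_[(proj(d["scene"],pts(p))-a).ravel(),(proj(d["side"],pts(p))-b).ravel()]
s=least_squares(r,[.6,-.2,0,1.6,.02],loss='soft_l1')
print(s.x);print(r(s.x).reshape(2,9,2).round(1).tolist());print(pts(s.x).round(3).tolist())
# independent triangulation
und=lambda c,u:cv2.undistortPoints(u.reshape(-1,1,2),K(c),np.array([c["k1"],0,0,0.]))[:,0]
P=[np.c_[d[n]["R"],d[n]["t"]] for n in("scene","side")]
X=cv2.triangulatePoints(P[0],P[1],und(d["scene"],a).T,und(d["side"],b).T);print((X[:3]/X[3]).T.round(3).tolist())
# bystanders: amber cap top
ba=np.array([[302,130]])/3+[215,185];bb=np.array([[55,238]])/2+[235,155]
X=cv2.triangulatePoints(P[0],P[1],und(d["scene"],ba).T,und(d["side"],bb).T);print((X[:3]/X[3]).T.round(3).tolist())
X=cv2.triangulatePoints(P[0],P[1],und(d["scene"],np.array([[323.,386.]])).T,und(d["side"],np.array([[479.,338.]])).T);print((X[:3]/X[3]).T.round(3).tolist())
np.save("dock.npy",s.x)
E
```

```text
[ 0.52815633 -0.09165699  0.25610682  1.65191765  0.02521195]
[[[-1.8, -1.4], [1.1, -0.6], [0.9, 3.4], [-0.9, 0.2], [0.1, 0.6], [0.2, 2.6], [-0.1, -0.1], [0.5, 0.2], [0.1, 0.4]], [[-3.0, -2.7], [-0.2, -2.9], [1.5, -1.7], [-0.6, 4.5], [-2.6, -0.6], [2.1, 1.8], [0.2, -0.1], [-1.2, -0.5], [-0.8, 0.4]]]
[[0.395, -0.039, 0.018], [0.676, 0.035, 0.018], [0.722, -0.139, 0.018], [0.441, -0.213, 0.018], [0.617, 0.045, 0.325], [0.668, -0.148, 0.325], [0.461, -0.109, 0.22], [0.636, 0.048, 0.17], [0.653, -0.018, 0.17]]
[[0.399, -0.038, 0.01], [0.674, 0.033, 0.014], [0.717, -0.137, 0.018], [0.444, -0.211, 0.024], [0.619, 0.042, 0.327], [0.666, -0.145, 0.327], [0.461, -0.109, 0.219], [0.636, 0.045, 0.172], [0.653, -0.019, 0.173]]
[[0.504, 0.096, 0.102]]
[[0.708, -0.257, 0.172]]
```

```bash
cat >> h.py <<'E'
def go(*targets,yaw=None):
    """dock-frame targets mm (x,y,z TCP), yaw of tool x rel. dock x (deg) -> normalised shift from measured pose"""
    from rig import readout
    s=readout.observe();p=np.load("dock.npy");R=Ro.from_quat(s["ee_rot"]);D=Ro.from_euler('z',p[2]);o=np.array([p[0],p[1],0])
    x=R.as_matrix()[:,0];yw=np.degrees(np.arctan2(x[1],x[0])-p[2])
    print("t",round(s["time_s"],2),"dock mm",((D.inv().apply(s["eef_pos"]-o))*1e3).round(1),"yaw",yw.round(2),"F dock",D.inv().apply(s["contact_force"]).round(1),"w",round(s["grip_width"],4),"q1,7",s["joint_pos"][[0,5,6]].round(2))
    for T in targets:
        w=D.apply(np.array(T)/1e3)+o
        print(T,w.round(3),"shift",(R.inv().apply(w-s["eef_pos"])/.2).round(3))
    if yaw is not None: print("twist",round(-(yaw-yw)/30,3))
E
python3 -c "
from h import *
go((-150,-200,420),(169,168,420),(169,168,137),yaw=0)"
```

```text
t 0.1 dock mm [-412.5 -447.8  230.4] yaw 6.4 F dock [-0.3 -0.1  1.1] w 0.0853 q1,7 [ 1.17  1.14 -0.08]
(-150, -200, 420) [ 0.434 -0.323  0.42 ] shift [ 1.442 -1.087 -0.946]
(169, 168, 420) [0.649 0.114 0.42 ] shift [ 3.233 -2.737 -0.944]
(169, 168, 137) [0.649 0.114 0.137] shift [ 3.233 -2.735  0.471]
twist 0.213
```

>>> jog_arm(commands=[[-1, 0.05, -0.05, -0.2, 0.2], [-1, 0.1, -0.1, -0.4, 0.213], [-1, 0.2, -0.15, -0.6, 0.213], [-1, 0.3, -0.2, -0.78, 0.213], [-1, 0.36, -0.3, -0.95, 0.213]])

```text
time_s: 0.52
eef_pos: [0.2893, -0.5502, 0.4176]
ee_rot: [0.992, 0.128, 0.0, -0.0]
contact_force: [-0.1, 0.2, -0.5]
grip_width: 0.0853
gripper_force: 0.0
```

>>> jog_arm(commands=[[-1, 0.15, -0.13, 0, 0], [-1, 0.3, -0.26, 0, 0], [-1, 0.45, -0.39, 0, 0], [-1, 0.6, -0.52, 0, 0], [-1, 0.75, -0.65, 0, 0]])

```text
time_s: 0.93
eef_pos: [0.4003, -0.3853, 0.4164]
ee_rot: [0.992, 0.128, -0.0, -0.0]
contact_force: [0.5, -0.6, -0.2]
grip_width: 0.0859
gripper_force: 0.0
```

```bash
python3 -c "
from h import *
go((169,168,420),(169,168,137),yaw=0)"
```

```text
t 0.93 dock mm [-198.1 -251.7  416.4] yaw -0.0 F dock [ 0.4 -0.7 -0.2] w 0.0859 q1,7 [ 0.83  1.44 -0.65]
(169, 168, 420) [0.649 0.114 0.42 ] shift [ 1.836 -2.098 -0.018]
(169, 168, 137) [0.649 0.114 0.137] shift [ 1.836 -2.098  1.397]
twist -0.0
```

>>> jog_arm(commands=[[-1, 0.12, -0.15, 0, 0], [-1, 0.24, -0.3, 0, 0], [-1, 0.36, -0.45, 0, 0], [-1, 0.5, -0.6, 0, 0], [-1, 0.62, -0.72, 0, 0]])

```text
time_s: 1.35
eef_pos: [0.4838, -0.2133, 0.4166]
ee_rot: [0.992, 0.129, 0.0, -0.0]
contact_force: [1.0, 0.5, -0.4]
grip_width: 0.0854
gripper_force: 0.0
```

>>> jog_arm(commands=[[-1, 0.12, -0.15, 0, 0], [-1, 0.24, -0.3, 0, 0], [-1, 0.36, -0.45, 0, 0], [-1, 0.5, -0.6, 0, 0], [-1, 0.62, -0.72, 0, 0]])

```text
time_s: 1.77
eef_pos: [0.567, -0.0426, 0.4164]
ee_rot: [0.992, 0.129, -0.0, -0.0]
contact_force: [0.5, -0.5, 0.4]
grip_width: 0.0855
gripper_force: 0.0
```

>>> jog_arm(commands=[[-1, 0.12, -0.15, 0, 0], [-1, 0.24, -0.3, 0, 0], [-1, 0.36, -0.45, 0, 0], [-1, 0.5, -0.57, 0, 0], [-1, 0.58, -0.57, 0, 0]])

```text
time_s: 2.18
eef_pos: [0.6495, 0.1022, 0.4158]
ee_rot: [0.991, 0.133, -0.001, -0.002]
contact_force: [-0.3, 0.7, -0.3]
grip_width: 0.0852
gripper_force: 0.0
```

Run:
```python
from h import *
from rig import cams,readout
go((169,168,420),(169,168,137),yaw=0)
s=readout.observe();c=cams.read_camera("wrist")
pickle.dump((s,c),open("w1.pkl","wb"));cv2.imwrite("pics/w1.png",c["frame"]);print(c["tool_from_camera"].round(4).tolist(),c["vfov"])
p=np.load("dock.npy");M=Ro.from_quat(s["ee_rot"]).as_matrix()@c["tool_from_camera"][:3,:3];o=s["eef_pos"]+Ro.from_quat(s["ee_rot"]).apply(c["tool_from_camera"][:3,3])
print(proj(c,pts(p),M.T,-M.T@o).round(0).tolist())
```

```text
t 2.18 dock mm [166.5 156.8 415.8] yaw 0.61 F dock [-0.1  0.8 -0.3] w 0.0852 q1,7 [ 0.11  1.52 -1.66]
(169, 168, 420) [0.649 0.114 0.42 ] shift [ 0.013 -0.056 -0.021]
(169, 168, 137) [0.649 0.114 0.137] shift [ 0.014 -0.049  1.394]
twist 0.02
[[-0.0004, -0.9634, -0.2679, 0.068], [1.0, -0.0007, 0.0007, 0.0], [-0.0008, -0.2679, 0.9634, -0.1421], [0.0, 0.0, 0.0, 1.0]] 64.60939242301234
[[372.0, 357.0], [380.0, 177.0], [506.0, 179.0], [481.0, 357.0], [398.0, 309.0], [679.0, 309.0], [470.0, 425.0], [375.0, 227.0], [440.0, 228.0]]
```

View pics/w1.png

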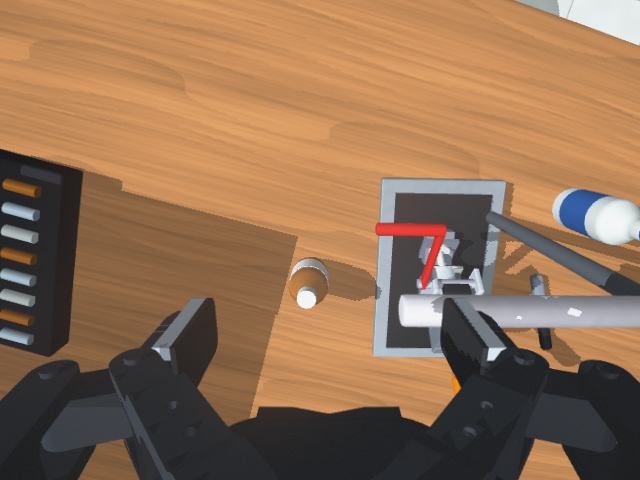

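The wrist view confirms the dock fit: bar end at (402,310) against (398,309) predicted, lever tip at (377,229) against (375,227). I'll descend beside and behind the lever's end.

>>> jog_arm(commands=[[-1, 0.02, -0.05, 0.1, 0.02], [-1, 0.03, -0.055, 0.3, 0.02], [-1, 0.03, -0.055, 0.5, 0.02], [-1, 0.03, -0.055, 0.7, 0.02], [-1, 0.03, -0.055, 0.88, 0.02]])

```text
time_s: 2.65
eef_pos: [0.6519, 0.1047, 0.2379]
ee_rot: [0.993, 0.122, -0.001, 0.001]
contact_force: [0.1, -0.2, -0.0]
grip_width: 0.0852
gripper_force: 0.0
```

>>> jog_arm(commands=[[-1, 0, 0, 0.15, 0], [-1, 0, 0, 0.3, 0], [-1, 0, 0, 0.45, 0], [-1, 0, 0, 0.5, 0], [-1, 0, 0, 0.5, 0]])

```text
time_s: 3.07
eef_pos: [0.6508, 0.1045, 0.1373]
ee_rot: [0.992, 0.122, -0.003, 0.001]
contact_force: [0.8, -0.5, 0.0]
grip_width: 0.0857
gripper_force: 0.0
```

```bash
python3 -c "
from h import *
go((172,156,140),(157,156,140),yaw=0)"
```

```text
t 3.07 dock mm [168.3 158.7 137.3] yaw -0.64 F dock [ 0.7 -0.7  0. ] w 0.0857 q1,7 [ 0.08  1.   -1.78]
(172, 156, 140) [0.655 0.103 0.14 ] shift [ 0.019  0.013 -0.014]
(157, 156, 140) [0.641 0.099 0.14 ] shift [-0.056  0.014 -0.013]
twist -0.021
```

>>> jog_arm(commands=[[-1, -0.02, 0.01, 0, -0.02], [-1, -0.045, 0.01, 0, -0.02], [-1, -0.06, 0.01, 0, -0.02], [-1, -0.075, 0.01, -0.02, -0.02], [-1, -0.09, 0.01, -0.04, -0.02]])

```text
time_s: 3.48
eef_pos: [0.6361, 0.0997, 0.1502]
ee_rot: [0.992, 0.128, 0.001, 0.0]
contact_force: [0.3, 0.0, -0.1]
grip_width: 0.0856
gripper_force: 0.0
```

Run:
```python
from h import *
from rig import cams
go((138,157,159),(108,157,176),(74,157,182),(57,157,181))
c=cams.read_camera("side");cv2.imwrite("pics/s2.png",cv2.resize(c["frame"][130:430,220:540],None,fx=2,fy=2))
```

```text
t 3.48 dock mm [152.9 157.8 150.2] yaw 0.01 F dock [ 0.3 -0.  -0.1] w 0.0856 q1,7 [ 0.1   0.99 -1.76]
(138, 157, 159) [0.622 0.095 0.159] shift [-0.074  0.004 -0.044]
(108, 157, 176) [0.593 0.088 0.176] shift [-0.224  0.004 -0.13 ]
(74, 157, 182) [0.56  0.079 0.182] shift [-0.394  0.004 -0.16 ]
(57, 157, 181) [0.544 0.075 0.181] shift [-0.479  0.004 -0.155]
```

View pics/s2.png

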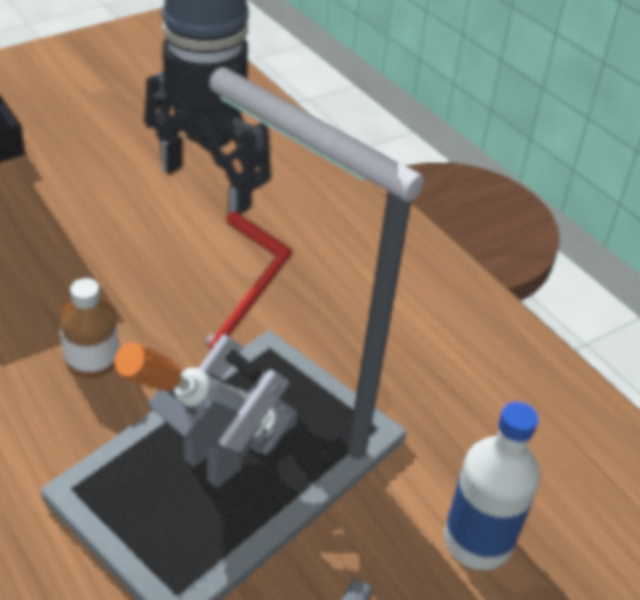

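The finger stands just behind the handle's end but barely below its centre height, so I'll lower a little and then push.

>>> jog_arm(commands=[[-1, 0.01, 0.005, 0.05, 0], [-1, 0.0, 0.005, 0.06, 0], [-1, -0.025, 0.005, 0.06, 0], [-1, -0.05, 0.005, 0.04, 0], [-1, -0.075, 0.005, 0.01, 0]])

```text
time_s: 3.95
eef_pos: [0.6267, 0.0972, 0.1482]
ee_rot: [0.992, 0.129, 0.006, -0.001]
contact_force: [9.8, 2.2, 2.7]
grip_width: 0.0854
gripper_force: 7.3
```

Run:
```python
from h import *
go((138,157,157),(108,157,174),(74,157,180),(57,157,181))
```

```text
t 3.95 dock mm [143.1 157.7 148.2] yaw 0.2 F dock [10.1 -0.4  2.7] w 0.0854 q1,7 [ 0.11  0.96 -1.76]
(138, 157, 157) [0.622 0.095 0.157] shift [-0.025  0.004 -0.044]
(108, 157, 174) [0.593 0.088 0.174] shift [-0.174  0.003 -0.131]
(74, 157, 180) [0.56  0.079 0.18 ] shift [-0.344  0.002 -0.163]
(57, 157, 181) [0.544 0.075 0.181] shift [-0.429  0.002 -0.169]
```

>>> jog_arm(commands=[[-1, 0.0, 0.0, -0.03, 0], [-1, -0.03, 0.0, -0.06, 0], [-1, -0.065, 0.0, -0.09, 0], [-1, -0.1, 0.0, -0.11, 0], [-1, -0.14, 0.0, -0.13, 0]])

```text
time_s: 4.37
eef_pos: [0.5983, 0.0898, 0.1744]
ee_rot: [0.992, 0.129, 0.005, -0.001]
contact_force: [7.4, 2.5, 4.2]
grip_width: 0.0855
gripper_force: 4.8
```

Run:
```python
from h import *
from rig import cams
go((108,157,174),(74,157,182),(57,157,181))
c=cams.read_camera("side");d=pickle.load(open("c0.pkl","rb"))["side"]["frame"]
# dock drift check: phase correlate around plate front corner & post foot
f=lambda im,y,x:np.float32(cv2.cvtColor(im[y-25:y+25,x-25:x+25],cv2.COLOR_BGR2GRAY))
for y,x in((430,305),(350,415),(377,250)): print(cv2.phaseCorrelate(f(d,y,x),f(c["frame"],y,x)))
cv2.imwrite("pics/s3.png",cv2.resize(c["frame"][130:430,220:540],None,fx=2,fy=2))
```

```text
t 4.37 dock mm [113.8 157.8 174.4] yaw 0.16 F dock [7.8 0.5 4.2] w 0.0855 q1,7 [ 0.14  0.99 -1.74]
(108, 157, 174) [0.593 0.088 0.174] shift [-0.029  0.004  0.002]
(74, 157, 182) [0.56  0.079 0.182] shift [-0.199  0.004 -0.04 ]
(57, 157, 181) [0.544 0.075 0.181] shift [-0.284  0.003 -0.036]
((-0.011240538341798612, -0.0313550347076621), 1.0262223838806153)
((0.06715765882959701, -0.04072470088314617), 0.8981568119049073)
((0.007163689982693455, 0.017831616882350687), 1.0005509574890137)
```

View pics/s3.png

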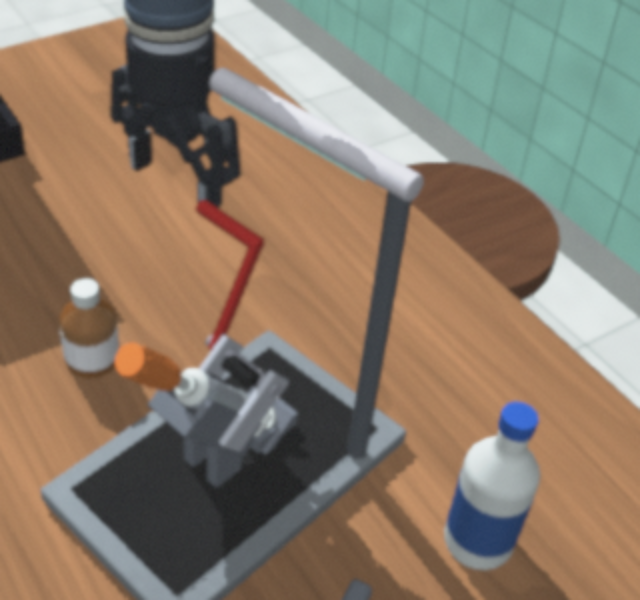

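The finger carries the lever, now standing much steeper, and the dock has not moved (drift under 0.1 px). Continuing along the arc.

>>> jog_arm(commands=[[-1, -0.04, 0.0, -0.01, 0], [-1, -0.08, 0.0, -0.02, 0], [-1, -0.12, 0.0, -0.03, 0], [-1, -0.16, 0.0, -0.035, 0], [-1, -0.2, 0.0, -0.04, 0]])

```text
time_s: 4.83
eef_pos: [0.5605, 0.08, 0.1839]
ee_rot: [0.992, 0.129, 0.006, -0.001]
contact_force: [6.3, 3.0, 7.3]
grip_width: 0.0856
gripper_force: 4.7
```

>>> jog_arm(commands=[[-1, -0.03, 0.0, 0, 0], [-1, -0.06, 0.0, 0, 0], [-1, -0.09, 0.0, 0.005, 0], [-1, -0.12, 0.0, 0.01, 0], [-1, -0.15, 0.0, 0.015, 0]])

```text
time_s: 5.25
eef_pos: [0.5301, 0.0721, 0.1796]
ee_rot: [0.992, 0.129, 0.004, -0.001]
contact_force: [5.2, 3.3, 4.9]
grip_width: 0.0855
gripper_force: 4.1
```

Run:
```python
from h import *
go((50,157,175),(80,170,200))
```

```text
t 5.25 dock mm [ 43.4 157.9 179.6] yaw 0.15 F dock [5.8 1.8 4.9] w 0.0855 q1,7 [ 0.19  0.94 -1.71]
(50, 157, 175) [0.537 0.073 0.175] shift [0.033 0.005 0.023]
(80, 170, 200) [0.562 0.093 0.2  ] shift [ 0.184 -0.06  -0.1  ]
```

>>> jog_arm(commands=[[-1, -0.025, 0.0, 0.01, 0], [-1, -0.05, 0.0, 0.025, 0], [-1, -0.08, 0.0, 0.045, 0], [-1, -0.105, 0.0, 0.065, 0], [-1, -0.13, 0.0, 0.085, 0]])

```text
time_s: 5.67
eef_pos: [0.5046, 0.0655, 0.1623]
ee_rot: [0.992, 0.129, 0.004, -0.001]
contact_force: [4.1, 3.8, 6.4]
grip_width: 0.0852
gripper_force: 3.9
```

Run:
```python
from h import *
from rig import cams
go((12,157,155))
c=cams.read_camera("side");d=pickle.load(open("c0.pkl","rb"))["side"]["frame"]
f=lambda im,y,x:np.float32(cv2.cvtColor(im[y-25:y+25,x-25:x+25],cv2.COLOR_BGR2GRAY))
for y,x in((430,305),(350,415),(377,250)): print(cv2.phaseCorrelate(f(d,y,x),f(c["frame"],y,x)))
for q in(0,.1,.2,.3):
    p=np.load("dock.npy");p[3]=q;print(q,proj(c,pts(p)[-2:]).round(1).tolist())
hsv=cv2.cvtColor(c["frame"],cv2.COLOR_BGR2HSV);m=((hsv[...,0]<5)|(hsv[...,0]>174))&(hsv[...,1]>170)&(hsv[...,2]>60);m[:130]=0;m[450:]=0;m[:,:180]=0
ys,xs=np.nonzero(m);i=xs.argmin();print(xs.min(),xs.max(),ys.min(),ys.max(),len(xs),"left",xs[i],ys[i],"top",xs[ys.argmin()])
```

```text
t 5.67 dock mm [ 17.  158.  162.3] yaw 0.14 F dock [4.9 2.7 6.4] w 0.0852 q1,7 [ 0.21  0.88 -1.71]
(12, 157, 155) [0.5   0.063 0.155] shift [-0.025  0.005  0.036]
((0.10137506956456477, -0.034374789107090464), 0.8816809684753418)
((0.08830019460407357, 0.00048613966762189875), 0.8999569414138794)
((-0.017755119176520395, 0.06154522856437694), 1.00157155418396)
0 [[273.2, 265.1], [300.2, 286.4]]
0.1 [[276.8, 260.3], [304.0, 281.4]]
0.2 [[280.7, 255.7], [308.0, 276.5]]
0.3 [[284.8, 251.5], [312.3, 272.0]]
276 326 257 301 289 left 276 259 top 279
```

>>> jog_arm(commands=[[-1, -0.015, 0.0, 0.013, 0], [-1, -0.03, 0.0, 0.026, 0], [-1, -0.045, 0.0, 0.038, 0], [-1, -0.055, 0.0, 0.047, 0], [-1, -0.06, 0.0, 0.05, 0]])

```text
time_s: 6.13
eef_pos: [0.4943, 0.0628, 0.1527]
ee_rot: [0.992, 0.129, 0.005, -0.001]
contact_force: [7.0, 5.4, 8.1]
grip_width: 0.0861
gripper_force: 5.9
```

```bash
cat > chk.py <<'E'
from h import *
from rig import cams
go((12,157,155))
c=cams.read_camera("side");d=pickle.load(open("c0.pkl","rb"))["side"]["frame"]
f=lambda im,y,x:np.float32(cv2.cvtColor(im[y-25:y+25,x-25:x+25],cv2.COLOR_BGR2GRAY))
for y,x in((430,305),(350,415),(377,250)): print(np.round(cv2.phaseCorrelate(f(d,y,x),f(c["frame"],y,x))[0],2))
hsv=cv2.cvtColor(c["frame"],cv2.COLOR_BGR2HSV);m=((hsv[...,0]<5)|(hsv[...,0]>174))&(hsv[...,1]>170)&(hsv[...,2]>60);m[:130]=0;m[450:]=0;m[:,:180]=0
ys,xs=np.nonzero(m);i=xs.argmin();print(xs.min(),xs.max(),ys.min(),ys.max(),len(xs),"left",xs[i],ys[i],"top",xs[ys.argmin()])
E
python3 chk.py
```

```text
t 6.13 dock mm [  6.4 158.  152.7] yaw 0.19 F dock [8.2 3.4 8.1] w 0.0861 q1,7 [ 0.21  0.85 -1.71]
(12, 157, 155) [0.5   0.063 0.155] shift [ 0.028  0.005 -0.011]
[0.16 0.08]
[ 0.09 -0.09]
[0.02 0.01]
272 325 263 301 291 left 272 264 top 274
```

>>> jog_arm(commands=[[-1, -0.01, 0.0, 0.008, 0], [-1, -0.02, 0.0, 0.016, 0], [-1, -0.03, 0.0, 0.024, 0], [-1, -0.03, 0.0, 0.024, 0], [-1, -0.03, 0.0, 0.024, 0]])

```text
time_s: 6.6
eef_pos: [0.4943, 0.0627, 0.151]
ee_rot: [0.991, 0.131, 0.012, -0.001]
contact_force: [12.8, 6.1, 12.5]
grip_width: 0.0852
gripper_force: 9.5
```

```bash
python3 chk.py
```

```text
t 6.6 dock mm [  6.4 157.9 151. ] yaw 0.33 F dock [13.9  2.7 12.5] w 0.0852 q1,7 [ 0.21  0.83 -1.71]
(12, 157, 155) [0.5   0.063 0.155] shift [ 0.029  0.005 -0.019]
[0.05 0.07]
[ 0.07 -0.08]
[-0.   -0.03]
271 326 264 302 304 left 271 267 top 272
```

The force rose to 18.6 N along the swing with no further motion, so the lever is on its stop and the dock is unmoved. I'll back off, close the fingers and go above the cap.

>>> jog_arm(commands=[[-1, 0.05, 0.0, -0.01, 0], [-1, 0.12, 0.0, -0.01, 0], [-1, 0.14, 0.0, -0.1, 0], [-1, 0.14, -0.02, -0.3, 0], [-1, 0.14, -0.02, -0.5, 0]])

```text
time_s: 7.07
eef_pos: [0.5083, 0.0699, 0.2446]
ee_rot: [0.992, 0.128, -0.004, -0.0]
contact_force: [1.0, -0.4, 0.6]
grip_width: 0.0856
gripper_force: 0.0
```

>>> jog_arm(commands=[[-1, 0, 0, -0.2, 0], [0, 0, 0, -0.25, 0], [1, 0, 0, -0.25, 0], [1, -0.1, 0.15, -0.25, 0], [1, -0.2, 0.3, -0.25, 0]])

```text
time_s: 7.48
eef_pos: [0.4855, 0.0024, 0.2938]
ee_rot: [0.992, 0.13, -0.002, -0.001]
contact_force: [-0.0, -1.3, -1.2]
grip_width: 0.0385
gripper_force: 0.0
```

Run:
```python
from h import *
from rig import cams
go((-81,0,270),(-81,0,235),yaw=0)
c=cams.read_camera("side")
d=pickle.load(open("c0.pkl","rb"))["side"]["frame"]
cv2.imwrite("pics/s4.png",cv2.resize(c["frame"][190:440,220:440],None,fx=2.4,fy=2.4))
p=np.load("dock.npy");p[3]=0;print((proj(c,pts(p))-[220,190]).round(1).tolist())
```

```text
t 7.48 dock mm [-17.4 101.7 293.8] yaw 0.27 F dock [-0.4 -1.3 -1.2] w 0.0385 q1,7 [ 0.35  1.17 -1.47]
(-81, 0, 270) [ 0.45  -0.112  0.27 ] shift [-0.32   0.507  0.119]
(-81, 0, 235) [ 0.45  -0.112  0.235] shift [-0.319  0.508  0.294]
twist 0.009
[[19.0, 183.8], [133.8, 103.6], [203.5, 154.3], [87.4, 254.5], [108.4, -20.6], [207.1, 34.3], [64.7, 119.4], [53.2, 75.1], [80.2, 96.4]]
```

View pics/s4.png

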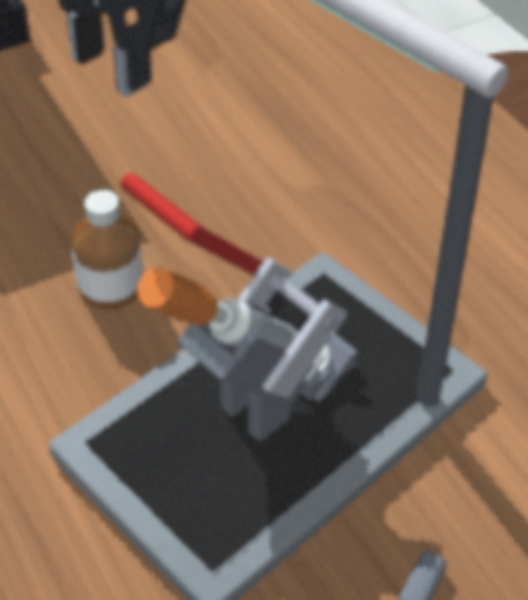

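The lever handle runs (128,180)–(195,232), matching the q=0 prediction (128,180)–(192,231): it is shut. Next, above the cap.

>>> jog_arm(commands=[[1, -0.1, 0.15, 0, 0], [1, -0.18, 0.3, 0, 0], [1, -0.26, 0.42, 0.04, 0], [1, -0.32, 0.507, 0.08, 0], [1, -0.32, 0.507, 0.12, 0]])

```text
time_s: 7.95
eef_pos: [0.4474, -0.1176, 0.2691]
ee_rot: [0.992, 0.123, -0.003, 0.0]
contact_force: [0.3, 0.2, -0.6]
grip_width: -0.0
gripper_force: 0.0
```

Run:
```python
from h import *
go((-80,0,230),(-79,0,222),(-60,0,198),yaw=0)
```

```text
t 7.95 dock mm [-84.7  -4.7 269.1] yaw -0.52 F dock [ 0.3  0.1 -0.6] w -0.0 q1,7 [ 0.52  1.1  -1.21]
(-80, 0, 230) [ 0.451 -0.112  0.23 ] shift [ 0.024 -0.024  0.195]
(-79, 0, 222) [ 0.452 -0.112  0.222] shift [ 0.03  -0.024  0.235]
(-60, 0, 198) [ 0.47  -0.107  0.198] shift [ 0.125 -0.024  0.355]
twist -0.017
```

>>> jog_arm(commands=[[1, 0, 0, 0.05, 0], [1, 0, 0, 0.1, 0], [1, 0, 0, 0.15, 0], [1, 0, 0, 0.19, 0], [1, 0, 0, 0.19, 0]])

```text
time_s: 8.37
eef_pos: [0.4497, -0.1113, 0.2316]
ee_rot: [0.992, 0.129, -0.002, -0.001]
contact_force: [-1.0, 0.3, -0.3]
grip_width: 0.0002
gripper_force: 0.0
```

Run:
```python
from h import *
from rig import cams
go((-79,0,222),(-64,0,202),yaw=0)
c=cams.read_camera("side")
cv2.imwrite("pics/s5.png",cv2.resize(c["frame"][230:390,220:420],None,fx=3,fy=3))
```

```text
t 8.37 dock mm [-80.9   0.8 231.6] yaw 0.13 F dock [-0.9  0.5 -0.3] w 0.0002 q1,7 [ 0.5   1.02 -1.23]
(-79, 0, 222) [ 0.452 -0.112  0.222] shift [0.009 0.004 0.048]
(-64, 0, 202) [ 0.466 -0.108  0.202] shift [0.085 0.005 0.147]
twist 0.004
```

View pics/s5.png

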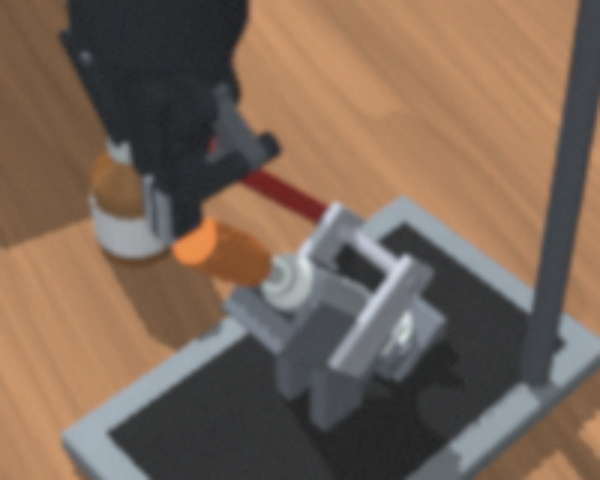

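The closed fingertips stand just above the cap's top face (about (175,230) in the crop). Now pressing along the syringe axis.

>>> jog_arm(commands=[[1, 0.01, 0.003, 0.025, 0], [1, 0.01, 0.003, 0.045, 0], [1, 0.02, 0.003, 0.058, 0], [1, 0.03, 0.003, 0.07, 0], [1, 0.04, 0.003, 0.084, 0]])

```text
time_s: 8.83
eef_pos: [0.4582, -0.1113, 0.2174]
ee_rot: [0.992, 0.128, -0.001, 0.0]
contact_force: [-3.6, -0.5, 6.0]
grip_width: 0.0
gripper_force: 3.5
```

```bash
cat > cap.py <<'E'
from h import *
from rig import cams
go((-64,0,202))
d=pickle.load(open("c0.pkl","rb"))
for n in("side","scene"):
    c=cams.read_camera(n);f=lambda im,y,x:np.float32(cv2.cvtColor(im[y-25:y+25,x-25:x+25],cv2.COLOR_BGR2GRAY))
    for y,x in {"side":((430,305),(350,415)),"scene":((345,235),(365,352))}[n]: print(n,np.round(cv2.phaseCorrelate(f(d[n]["frame"],y,x),f(c["frame"],y,x))[0],2))
E
python3 cap.py
```

```text
t 8.83 dock mm [-72.6  -1.3 217.4] yaw -0.01 F dock [-3.6  0.4  6. ] w 0.0 q1,7 [ 0.49  0.98 -1.25]
(-64, 0, 202) [ 0.466 -0.108  0.202] shift [ 0.043 -0.007  0.077]
side [-0.   -0.02]
side [ 0.15 -0.12]
scene [ 0.03 -0.08]
scene [-0.03 -0.  ]
```

>>> jog_arm(commands=[[1, 0.012, 0, 0.016, 0], [1, 0.024, 0, 0.031, 0], [1, 0.037, 0, 0.047, 0], [1, 0.049, 0, 0.063, 0], [1, 0.061, 0, 0.078, 0]])

```text
time_s: 9.35
eef_pos: [0.4696, -0.1084, 0.202]
ee_rot: [0.992, 0.128, -0.001, 0.0]
contact_force: [-18.2, -2.7, 31.8]
grip_width: 0.0003
gripper_force: 18.6
```

>>> jog_arm(commands=[[1, 0.006, 0, 0.008, 0], [1, 0.012, 0, 0.016, 0], [1, 0.018, 0, 0.023, 0], [1, 0.018, 0, 0.023, 0], [1, 0.018, 0, 0.023, 0]])

```text
time_s: 9.77
eef_pos: [0.4698, -0.1088, 0.2017]
ee_rot: [0.992, 0.127, -0.005, 0.002]
contact_force: [-25.9, -0.7, 45.5]
grip_width: 0.0001
gripper_force: 25.6
```

```bash
python3 cap.py
```

```text
t 9.77 dock mm [-60.8  -1.8 201.7] yaw -0.1 F dock [-25.2   5.9  45.5] w 0.0001 q1,7 [ 0.47  0.96 -1.28]
(-64, 0, 202) [ 0.466 -0.108  0.202] shift [-0.016 -0.009 -0.001]
side [-0.04 -0.02]
side [ 0.03 -0.07]
scene [ 0.01 -0.09]
scene [ 0.01 -0.01]
```

The cap is hard against its stop and the dock is unmoved. Retreating along the axis.

>>> jog_arm(commands=[[1, -0.03, 0, -0.04, 0], [1, -0.08, 0, -0.1, 0], [1, -0.15, 0, -0.25, 0], [1, -0.2, 0.1, -0.45, 0], [1, -0.2, 0.25, -0.6, 0]])

```text
time_s: 10.28
eef_pos: [0.4462, -0.1608, 0.3157]
ee_rot: [0.992, 0.13, 0.001, 0.0]
contact_force: [2.2, -0.2, 0.1]
grip_width: 0.0002
gripper_force: 0.0
```

>>> jog_arm(commands=[[1, 0, 0.15, -0.1, 0], [1, 0, 0.3, -0.1, 0], [1, 0, 0.45, -0.1, 0], [1, 0, 0.6, -0.1, 0], [1, 0, 0.6, -0.1, 0]])

```text
time_s: 10.7
eef_pos: [0.4776, -0.2854, 0.3327]
ee_rot: [0.992, 0.124, 0.0, 0.001]
contact_force: [1.1, -0.4, -0.4]
grip_width: -0.0002
gripper_force: 0.0
```

```bash
python3 cap.py
python3 - <<'E'
from h import *
from rig import cams
p=np.load("dock.npy");p[3]=0;p[4]=0
a=cams.read_camera("side");b=cams.read_camera("scene")
print(((proj(a,pts(p))[6:]-[235,190])*2).round().tolist(),((proj(b,pts(p))[6:]-[215,185])*2).round().tolist())
cv2.imwrite("pics/f.png",cv2.resize(np.hstack([a["frame"][190:440,235:435],b["frame"][185:435,215:380]]),None,fx=2,fy=2))
E
```

```text
t 10.7 dock mm [ -97.9 -174.6  332.7] yaw -0.46 F dock [ 1.  -0.6 -0.4] w -0.0002 q1,7 [ 0.68  1.26 -0.92]
(-64, 0, 202) [ 0.466 -0.108  0.202] shift [ 0.163 -0.876  0.651]
side [0.   0.03]
side [0.11 0.09]
scene [ 0.03 -0.11]
scene [ 0.01 -0.02]
[[117.0, 246.0], [76.0, 150.0], [130.0, 193.0]] [[82.0, 157.0], [157.0, 87.0], [140.0, 138.0]]
```

View pics/f.png

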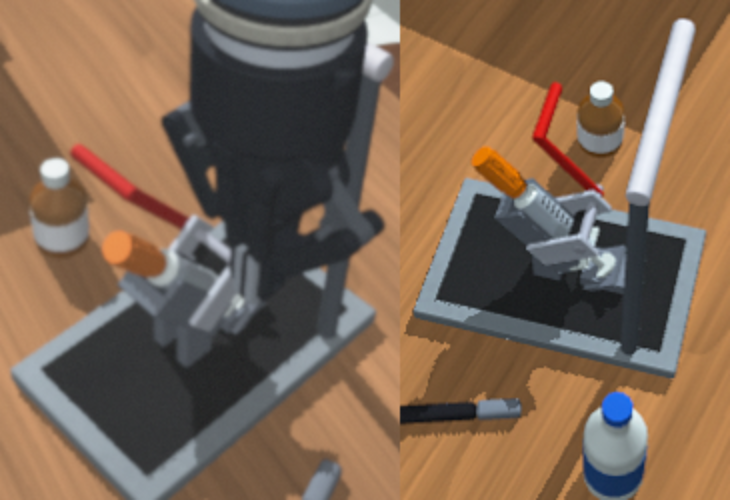

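The cap top is at (117,247) and (82,157), matching the home prediction to about a pixel. The lever tip is at its shut position, and the bottles, pen and dock are unmoved. Handing in.

```bash
python3 -c "
from rig import close_job
print(close_job())"
```

```text
the job is handed in; nothing more can be done
None
```

I shut the red clamp lever against its stop first, then pressed the orange cap fully home along the syringe; in the final images the dock, bottles and marker had not visibly moved, and I handed the job in at about 11 s.

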